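# Prove the bench power unit's safety breaker, then make the socket under test live

## Robot

A 6-joint arm with a two-finger parallel gripper is mounted at the origin on a cart in front of the work surface, level with it; the furniture and walls round the work are solid. World frame = base frame: x ahead of the robot, y to its left, z up, the work surface at z = 0. Lengths are in m, angles in degrees, forces in N, time in s.
With the tool pointing down it reaches from about 0.25 to 0.775 m from the base axis. Payload 4 kg.
Tool frame: the origin (TCP) lies midway between the tips of the shut fingers; the grasp point (between the pads) lies 19 mm behind it (manip.grip_point_offset is the distance from the TCP to the grasp point, in m); z points along the fingers, y is the line along which they close (so a half turn about z gives the same grasp; the last joint's range is limited). The gripper opens to 94 mm and grips with 3 to 60 N. Pads are 16 mm wide; open, the fingers measure 119 mm over their backs; the gripper's body (75 mm by 177 mm) begins 78 mm behind the grasp point.
Start: joints at [68.635, 4.996, 78.535, -0, 96.463, -5.907], TCP at [0.147, 0.53, 0.206] pointing down, gripper open.
Joint ranges: [-177.83, 177.83], [-43.37, 116.18], [15.69, 146.23], [-61.86, 241.86], [9.47, 152.12], [-147.06, 147.06]. Speed limits (degrees/s): [159.86, 159.86, 180, 180, 180, 180].

## Interface

Orientations are given as [roll, pitch, yaw] about the fixed x, y, z axes, in that order (R = Rz(yaw) Ry(pitch) Rx(roll)).
In Python, from bench import status, optics, close_job, manip gives the robot as it stands.
- The arm moves only by the tool step_arm, never from a script. Its argument "moves" is a list of rows, each a list of 3 entries, a list of its own where there are three numbers: the finger opening in mm, from 0 to 94, then the shift along the world's x, y, z scaled (see below), then the turn about the world's z scaled (see below). A call has 1 to 12 rows; each row is the pose to reach, as a shift and turn from the pose commanded when the call began; what a row does not reach only later rows make up. The controller multiplies each number of a shift by 20 cm and each number of a turn by 60 degrees. A row lasts 1/8 s, in which the tool goes at most 62.5 mm and 10.7 degrees, less where a joint would pass 70% of its speed; a pose out of reach is approached as far as the arm can. A call with a number of a shift or a turn outside -1 to 1 is refused whole. A call with a gripper value outside its range is refused whole. The fingers move at their own pace and stop on an object; "force" is the grip in N (left out, the last holds). Time passes only in rows, so rows that repeat a pose let the fingers close. It gives the time, the measured TCP pose, the force, the opening and the grip force at its end, in the units of the state.
- status.read_state(): the state, without advancing time (a new reading comes with each control period).
- optics.snapshot(name): name is "scene" or "top" or "wrist"; returns a dict with "img" (384x512x3 uint8, blue, green, red), "vfov" (degrees; the focal length in pixels is half the picture's height over the tangent of half this angle, whatever the lens; pixels are square), "cx", "cy" (the principal point, pixels), "R" (3x3) and "t" (3): a world point X has camera coordinates R X + t. Camera axes: x right, y down, z forward; pixel columns grow to the right and rows downward; lengths in m; the calibration is good to about 2 mm. A picture is of the moment at which its call begins. There is no depth.
- close_job(): hands the job in; it is judged then, once.
The state is a dict: "t": time; "joint_pos": joint angles; "joint_vel": joint speeds; "joint_efforts": joint torques, N m; "eef_pos": TCP position; "tool_rot": TCP orientation; "contact_force": force on the tool from outside, world axes, zero at the start; "torque": the same for the moment, N m; "gripper_width": opening from 0.0 (shut) to 1.0 (fully open); "grasp_force": force on a finger pad.
Only numpy, scipy, OpenCV 4.12 (cv2) and the standard library are available. Lean on these libraries where they do the work, as an engineer would, in place of code of your own. Each camera call takes 0.05 s, during which the arm holds its last target. There are 200 camera calls.

## Task

Do the pre-use check on the bench power unit: press the test button of its safety breaker all the way so that the breaker's lever trips, push the tripped lever back over to ON (away from the robot), and only then switch on the socket that has the round tester plugged into it, by pressing down the raised half of that socket's rocker. Leave the other socket switched off. Work by pressing and pushing only: the tester and the blanking cap stay plugged in, nothing is picked up, the loose things round the unit are left alone, and at the end you are clear of everything.

Things in the scene. Friction and masses are not known exactly. Their poses are not given: they have to be found in the camera images.
- power_unit: Low grey power unit screwed to the bench, 160 deep (x) by 270 wide (y), flat top 55 high. Origin: centre of its underside; x points away from the robot (turned up to 17 deg), y left. In its frame, mm: white breaker 96 x 76 at (12, 78), its raised front 50 x 76, top 67 high; sockets at (36, -12), (36, -88); grey rockers pivot at (-42, -12), (-42, -88) in black bezels 48 x 34, tops 60 high.
- test_button (a joint): Travel of the breaker's test button in m: 0 out, 0.005 fully down (spring return). Pressed down from above while the lever is ON it trips the breaker at 3 to 4 mm of travel and about 4 N; the lever then snaps over by itself.
- test_button_top (a point): Centre of the top of the test button: a round grey push button, 13 mm across, standing 7.5 mm proud of the breaker's raised front when out; it moves with the button. The lever is 40 mm to its right (-y) along the front.
- rcd_lever (a joint): Angle of the breaker's black lever, rad: 0 = ON, leaning away from the robot (so it starts); 0.9 = tripped/OFF, leaning toward the robot. Hinge axis along the unit's y at (12, 58) mm, 60 mm high. It stays at either end: pushed from OFF away from the robot (about 1 N at its tip) it snaps over by itself below about 0.3.
- rcd_lever_tip (a point): Middle of the lever's end; it moves with it. 28 mm from the hinge axis; the lever is 20 mm wide (y), 9 to 12 mm thick; its end stands 18 mm above the breaker's raised front at either end of its throw, 12 mm before or beyond the hinge axis in the unit's x.
- rocker_a (a joint): Angle of the rocker of socket a in rad: 0 = off (the half nearer the robot down and level, the far half raised); 0.4 = on (far half down and level). Snaps over past the middle; about 3 N at 13 mm from the pivot. It starts off.
- rocker_b (a joint): The same for the rocker of socket b.
- rocker_a_far (a point): Fixed point of the unit, 63.5 mm above the bench, 13 mm beyond rocker a's pivot (+x of the unit): the top of the far half there when it is down (on). While off, the far half slopes up and its top there is about 5.5 mm higher. The rocker is 36 mm long (unit's x) and 24 mm wide; its V-shaped top has two halves of 18 mm.
- rocker_b_far (a point): The same for rocker b.
- socket_a (a point): Centre of the left one of the two sockets (further +y), on the top face; its rocker is rocker_a.
- socket_b (a point): Centre of the right one of the two sockets; its rocker is rocker_b.
- socket_tester: Loose black round plug-in socket tester, 45 mm across with ribs and three small lenses on its top, standing 34 mm out of one of the two sockets (which one varies). Origin: centre of its underside, at the bottom of the 16 mm deep socket recess, 39 mm above the bench.
- blank_cap: Loose flat grey round blanking cap, 47 mm across, standing 5 mm out of the other socket. Origin as for the tester.
- screwdriver: Loose screwdriver 205 mm long lying in front of the unit (robot's side), 26 mm high. Origin: centre of its underside. Leave alone.
- tape_roll: Loose roll of tape, 58 mm across, 19 mm high, lying left of the unit. Origin: centre of its underside. Leave alone.
- marker: Loose marker pen 119 mm long, 15 mm thick, lying behind the unit. Origin: centre of its underside. Leave alone.
There are look-alikes about, which are no part of the job. There is more than one size of the blank_cap; the one meant has the size given above. Leave any orange look-alike of the socket_tester alone.

How it is judged (in metres and radians):
On the way, in this order (a step that is already met when the one before it is completed fails the run):
1. the test button is being pressed while the breaker's lever has not yet tripped (value of joint test_button above 0.0005 m and value of joint rcd_lever below 0.65 rad).
2. the breaker has tripped under the pressed test button (value of joint rcd_lever above 0.75 rad and value of joint test_button above 0.001 m).
3. the lever is set back to ON with the test button out (value of joint rcd_lever below 0.1 rad and value of joint test_button below 0.0015 m), for 0.2 s.
4. the tester's socket is switched on, the other is off (((horizontal distance between socket_tester and socket_a below 0.02 m and value of joint rocker_a above 0.33 rad and value of joint rocker_b below 0.07 rad) or (horizontal distance between socket_tester and socket_b below 0.02 m and value of joint rocker_b above 0.33 rad and value of joint rocker_a below 0.07 rad))), for 0.2 s.
At the end, for the whole second after the job is handed in: The breaker's lever is ON (within 0.1 rad) and its test button is out; the rocker of the socket that holds the tester is on (above 0.33 of 0.4 rad) and the other is off (below 0.07 rad); tester and cap are still in their sockets (not more than 5 mm up) and at rest (all of step 3 and ((horizontal distance between socket_tester and socket_a below 0.02 m and value of joint rocker_a above 0.33 rad and value of joint rocker_b below 0.07 rad) or (horizontal distance between socket_tester and socket_b below 0.02 m and value of joint rocker_b above 0.33 rad and value of joint rocker_a below 0.07 rad)) and z of each of socket_tester, blank_cap in the frame of power_unit below 0.044 m and linear speed of socket_tester below 0.02 m/s); the robot touches nothing.
It fails at once if the socket with the blanking cap is switched on ((horizontal distance between socket_tester and socket_a below 0.02 m and value of joint rocker_b above 0.2 rad) or (horizontal distance between socket_tester and socket_b below 0.02 m and value of joint rocker_a above 0.2 rad)).
It fails at once if the tester or the blanking cap is lifted out of its socket (not (z of each of socket_tester, blank_cap in the frame of power_unit below 0.044 m)).
It fails at once if a loose thing round the unit is picked up (15 mm) or shoved more than 30 mm (distance of any of screwdriver, tape_roll, marker from where it was at the start of the episode above 0.03 m or height (world z) of any of screwdriver, tape_roll, marker above 0.015 m).
It also fails if it takes over 48 s, if anything falls off the work surface, if the arm or the gripper's body presses on something with over 40 N, if the wrist force passes 120 N, or if a joint passes its speed limit or range.

## Working session

There is one attempt and no reset: what is moved stays moved. The work goes in short steps, Python scripts to look and compute and a tool call to move; the robot and the scene stay as the last step left them, time stands still between calls to the robot, and variables do not carry over. Pictures are saved under pics/ and viewed, at most 10 in all, crops included, and the job is handed in when it is done.

Besides the shell and the picture viewer there is one more tool, called after "Emit:" as name(argument=value, ...), one argument or row to a line, values as JSON. step_arm: Moves the arm, as the interface text tells. Its arguments: {"type":"object","properties":{"moves":{"type":"array","items":{"type":"array"}},"force":{"type":"number"}},"required":["moves"]}

```bash
mkdir -p pics
cat > h.py <<'E'
import numpy as np,cv2
from bench import status,optics,close_job,manip
def f(c): return 192/np.tan(np.radians(c["vfov"])/2)
def ray(c,u,v,z):
    R=np.array(c["R"]);t=np.array(c["t"]);o=-R.T@t
    d=R.T@np.array([(u-c["cx"])/f(c),(v-c["cy"])/f(c),1]);return o+d*(z-o[2])/d[2]
def proj(c,X):
    p=np.array(c["R"])@np.array(X)+np.array(c["t"]);return [round(float(x),1) for x in (p[0]/p[2]*f(c)+c["cx"],p[1]/p[2]*f(c)+c["cy"])]
E
python3 - <<'E'
from h import *
import pickle
for n in("top","scene"):
    c=optics.snapshot(n);pickle.dump(c,open(n+".pkl","wb"));cv2.imwrite(f"pics/{n}0.png",cv2.resize(c["img"],(800,600),interpolation=cv2.INTER_CUBIC))
    print(n,-np.array(c["R"]).T@c["t"],f(c),c["cx"],c["cy"])
print(status.read_state())
E
```

```text
top [ 0.30656941 -0.02593849  1.02751015] 472.938365473327 261.8397572616581 190.25304715233705
scene [-0.06484185 -0.5111738   0.7084159 ] 371.31810348244124 254.0325324753835 195.06690903678492
{'t': 0.1, 'joint_pos': array([ 6.86347920e+01,  5.03541384e+00,  7.86177966e+01, -9.38881314e-04,
        9.64626737e+01, -5.90636426e+00]), 'joint_vel': array([-0.01196276, -0.08964281, -0.16605786,  0.08743122,  0.03660004,
        0.00978787]), 'joint_efforts': array([ 1.42990488e-03, -3.41251838e+01, -3.03301370e+01,  7.18897604e-02,
        3.04718118e-02, -8.77025855e-05]), 'eef_pos': array([0.14641629, 0.52962512, 0.20440093]), 'tool_rot': array([-1.79884635e+02, -1.09966545e-02,  1.64541040e+02]), 'contact_force': array([0.44256043, 0.13365051, 0.12244335]), 'torque': array([-0.0225072 , -0.02797503, -0.02527576]), 'grasp_force': 0.0, 'gripper_width': 1.0026196156281675}
```

View pics/top0.png

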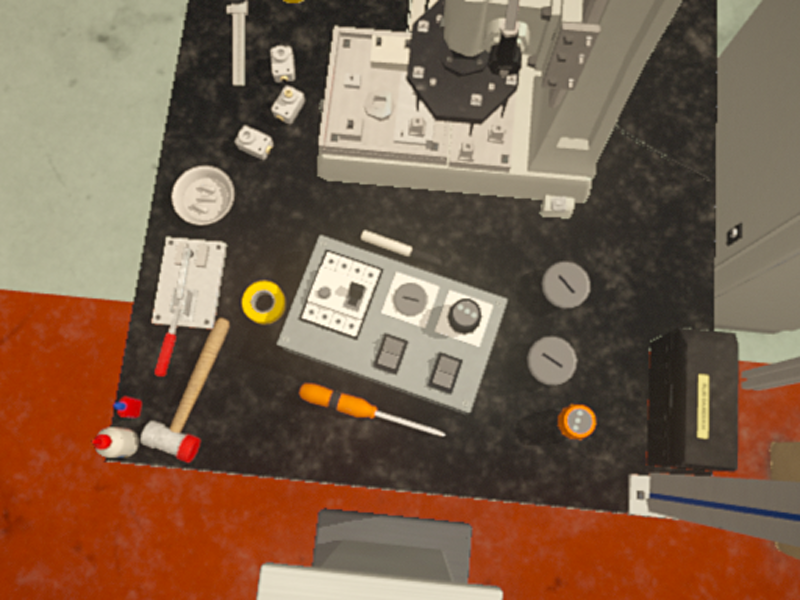

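View pics/scene0.png

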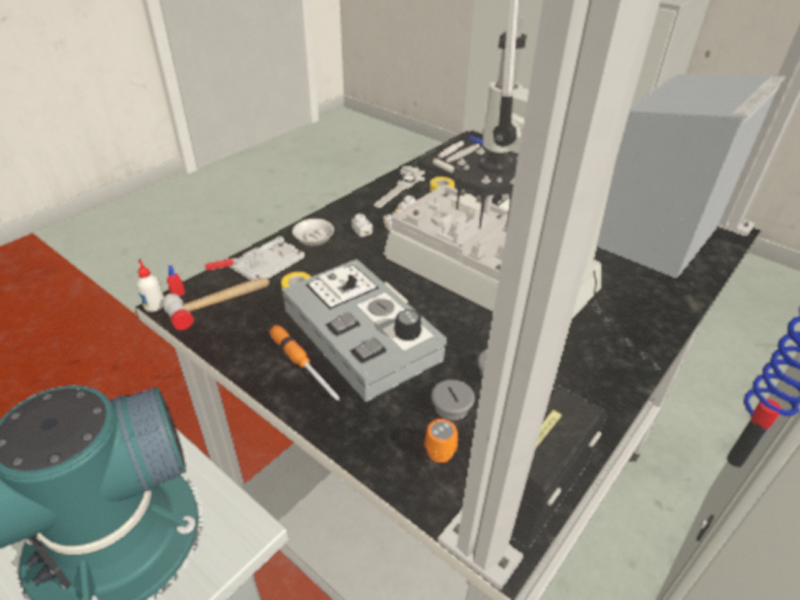

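The top view shows the unit with corners at about (322,236), (507,298), (470,412) and (277,345) in the 800x600 picture. The black ribbed tester is at (465,315) in the right socket (b), and the grey cap is at (410,300) in socket a. The look-alikes are an orange tester at (577,422) and two larger caps at (566,285) and (552,360). The target rocker is therefore b, at about (446,372). The button is at about (324,293) and the lever at (354,293). I'll measure the unit's pose and confirm with a crop.

```bash
cat > fit.py <<'E'
from h import *
import pickle
c=pickle.load(open("top.pkl","rb"));img=c["img"]
m=np.zeros(img.shape[:2],np.uint8)
g=cv2.cvtColor(img,cv2.COLOR_BGR2GRAY)
s=1/1.5625
poly=np.array([(322,228),(520,292),(474,424),(266,350)])*s
cv2.fillPoly(m,[poly.astype(int)],255)
hsv=cv2.cvtColor(img,cv2.COLOR_BGR2HSV)
b=((g>75)&(hsv[...,1]<60)&(m>0)).astype(np.uint8)*255
b=cv2.morphologyEx(b,cv2.MORPH_OPEN,np.ones((3,3)))
k=max(cv2.findContours(b,cv2.RETR_EXTERNAL,cv2.CHAIN_APPROX_NONE)[0],key=cv2.contourArea)
P=np.array([ray(c,u,v,.055)[:2] for u,v in cv2.convexHull(k)[:,0]],np.float32)*1000
r=cv2.minAreaRect(P);print(r)
box=cv2.boxPoints(r);print(box)
(ctr,_,a)=r
# yaw: unit's x axis close to world x
yaw=min([a+90*i for i in range(-3,3)],key=lambda y:abs(y));
print("yaw",yaw)
def W(x,y,z,ctr=ctr,yaw=yaw):
    q=np.radians(yaw);return np.array([(ctr[0]+x*np.cos(q)-y*np.sin(q))/1e3,(ctr[1]+x*np.sin(q)+y*np.cos(q))/1e3,z/1e3])
pts=dict(btn=(12,98,74.5),tip=(24,58,85),rA=(-42,-12,61),rB=(-42,-88,61),sA=(36,-12,60),sB=(36,-88,73),
 c1=(80,135,55),c2=(80,-135,55),c3=(-80,-135,55),c4=(-80,135,55),br=(12,78,60))
big=cv2.resize(img[135:275,165:340],None,fx=4,fy=4,interpolation=cv2.INTER_CUBIC)
for n,p in pts.items():
    w=W(*p);u=proj(c,w);print(n,w.round(4),u)
    cv2.drawMarker(big,(int((u[0]-165+.5)*4),int((u[1]-135+.5)*4)),(0,0,255),cv2.MARKER_CROSS,12,1)
cv2.imwrite("pics/fit.png",big)
E
python3 fit.py
```

```text
((480.42022705078125, 15.321929931640625), (274.8211364746094, 166.89881896972656), 76.16722869873047)
[[ 366.53772  -98.15158]
 [ 528.59607 -138.05524]
 [ 594.30273  128.79544]
 [ 432.2444   168.6991 ]]
yaw -13.832771301269531
btn [0.5155 0.1076 0.0745] [208.3, 183.4]
tip [0.5176 0.0659 0.085 ] [228.1, 183.2]
rA [0.4368 0.0137 0.061 ] [249.7, 226.3]
rB [ 0.4186 -0.0601  0.061 ] [284.7, 238.6]
sA [ 0.5125 -0.0049  0.06  ] [262.3, 191.4]
sB [ 0.4943 -0.0787  0.073 ] [297.2, 202.2]
c1 [0.5904 0.1273 0.055 ] [204.5, 150.7]
c2 [ 0.5258 -0.1349  0.055 ] [324.5, 191.7]
c3 [ 0.3705 -0.0966  0.055 ] [300.4, 264.2]
c4 [0.435  0.1655 0.055 ] [177.0, 220.4]
br [0.5107 0.0882 0.06  ] [218.0, 188.0]
```

View pics/fit.png

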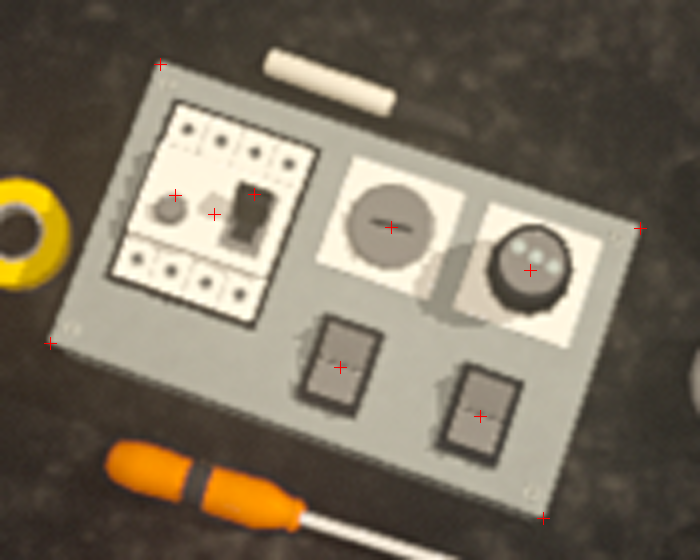

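The crop confirms it: the black ribbed tester with three lenses is at (530,262) in socket b, and the flat cap sits in socket a. The button top is at about (170,205) and the lever at (252,195). I'll move over the unit with the fingers shut for a closer look.

Emit:
step_arm(
  moves=[
    [0,[0.25,-0.3,0.1],0.027],
    [0,[0.5,-0.6,0.2],0.027],
    [0,[0.65,-0.9,0.3],0.027],
    [0,[0.75,-1,0.3],0.027],
    [0,[0.75,-1,0.3],0.027],
  ],
)

```text
t: 0.72
eef_pos: [0.2985, 0.3278, 0.2663]
tool_rot: [179.9, 0.1, 165.8]
contact_force: [-1.3, 0.2, -0.1]
gripper_width: 0.504
grasp_force: 0.0
```

Emit:
step_arm(
  moves=[
    [0,[0.25,-0.3,0],0],
    [0,[0.5,-0.6,0],0],
    [0,[0.65,-0.9,0],0],
    [0,[0.65,-1,0],0],
    [0,[0.65,-1,0],0],
  ],
)

```text
t: 1.35
eef_pos: [0.4272, 0.1281, 0.2644]
tool_rot: [-179.9, -0.1, 165.9]
contact_force: [-0.2, 0.6, -0.2]
gripper_width: 0.005
grasp_force: 0.0
```

Emit:
step_arm(
  moves=[
    [0,[0.1,-0.2,0],0],
    [0,[0.15,-0.35,0],0],
    [0,[0.15,-0.35,0],0],
    [0,[0.15,-0.35,0],0],
  ],
)

```text
t: 1.85
eef_pos: [0.4562, 0.0619, 0.2652]
tool_rot: [179.9, -0.1, 166.3]
contact_force: [-0.6, -0.4, -0.3]
gripper_width: 0.005
grasp_force: 0.0
```

Run:
```python
from h import *
import pickle
c=optics.snapshot("wrist");pickle.dump(c,open("w1.pkl","wb"));cv2.imwrite("pics/w1.png",cv2.resize(c["img"],(768,576)))
s=status.read_state();print(s["t"],s["eef_pos"],s["tool_rot"],s["contact_force"],s["gripper_width"]);print(-np.array(c["R"]).T@c["t"],f(c))
```

```text
1.9 [0.45618393 0.06188326 0.26532896] [ 1.79952879e+02 -3.97485986e-02  1.66302154e+02] [-0.44746369 -0.32286607 -0.53759378] 0.0074374652453130284
[0.37757731 0.08183609 0.44412242] 298.8861723737322
```

View pics/w1.png

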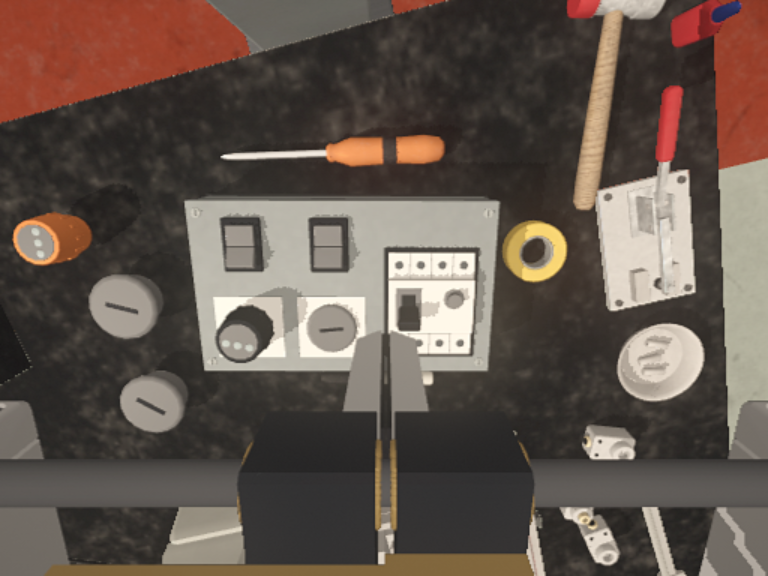

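The wrist view (768x576) shows the unit's top corners at (186,201), (499,202), (488,370) and (205,370). The button top is at about (455,298), the lever at about (408,310), rocker b's ridge at (242,247) and rocker a's ridge at (329,247). I'll convert these to world points.

Run:
```python
from h import *
import pickle
c=pickle.load(open("w1.pkl","rb"))
P=dict(c_mR=(186,201,55),c_mL=(499,202,55),c_pL=(488,370,55),c_pR=(205,370,55),btn=(455,297,74.5),rB=(242,247,62),rA=(329,247,62))
w={n:ray(c,u/1.5-.17,v/1.5-.17,z/1e3) for n,(u,v,z) in P.items()}
for n in w:print(n,w[n].round(4))
# rigid fit
src=np.array([(-80,-135),(-80,135),(80,135),(80,-135),(-42,-88),(-42,-12)])/1e3
dst=np.array([w[n][:2] for n in("c_mR","c_mL","c_pL","c_pR","rB","rA")])
a,b=src-src.mean(0),dst-dst.mean(0)
q=np.arctan2((a[:,0]*b[:,1]-a[:,1]*b[:,0]).sum(),(a*b).sum())
R=np.array([[np.cos(q),-np.sin(q)],[np.sin(q),np.cos(q)]]);t=dst.mean(0)-R@src.mean(0)
print("yaw",np.degrees(q),"c",t);print("res mm",((src@R.T+t-dst)*1e3).round(1).tolist())
print("btn unit mm",R.T@(w["btn"][:2]-t)*1e3)
for n,p in dict(btn98=(12,98),leverStart=(-28,58),leverEnd=(14,58),rBfar=(-29,-88),tipoff=(0,58)).items(): print(n,(R@(np.array(p)/1e3)+t).round(4))
ct=pickle.load(open("top.pkl","rb"));print("btn from top",ray(ct,207,185.75,.0745))
```

```text
c_mR [ 0.3721 -0.092   0.055 ]
c_mL [0.4368 0.1681 0.055 ]
c_pL [0.5908 0.131  0.055 ]
c_pR [ 0.5263 -0.1313  0.055 ]
btn [0.5048 0.1131 0.0745]
rB [ 0.4207 -0.0559  0.062 ]
rA [0.4386 0.0172 0.062 ]
yaw -13.876580784999748 c [0.48180215 0.01901747]
res mm [[-0.4, -0.9], [-0.3, 1.1], [1.1, -0.1], [0.8, 0.0], [-0.8, -0.5], [-0.5, 0.3]]
btn unit mm [-0.19953729 96.84263962]
btn98 [0.517  0.1113]
leverStart [0.4685 0.082 ]
leverEnd [0.5093 0.072 ]
rBfar [ 0.4325 -0.0595]
tipoff [0.4957 0.0753]
btn from top [0.51021647 0.10973957 0.0745    ]
```

Run:
```python
from h import *
import pickle
q=np.radians(-13.88);R=np.array([[np.cos(q),-np.sin(q)],[np.sin(q),np.cos(q)]]);t=np.array([.4818,.019])
tiles=[]
for n,(x0,y0) in dict(w1=(250,160),top=(190,165)).items():
    c=pickle.load(open(n+".pkl","rb"));k=8;h=48
    big=cv2.resize(c["img"][y0:y0+h,x0:x0+h],None,fx=k,fy=k,interpolation=cv2.INTER_CUBIC)
    for x,col in ((0,(0,0,255)),(6,(0,200,0)),(12,(255,0,0))):
        p=R@np.array([x,97.5])/1e3+t;u=proj(c,[*p,.0745]);cv2.circle(big,(int((u[0]-x0+.5)*k),int((u[1]-y0+.5)*k)),4,col,-1)
    tiles.append(big)
cv2.imwrite("pics/btn.png",np.hstack(tiles))
```

```text
(no output)
```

View pics/btn.png

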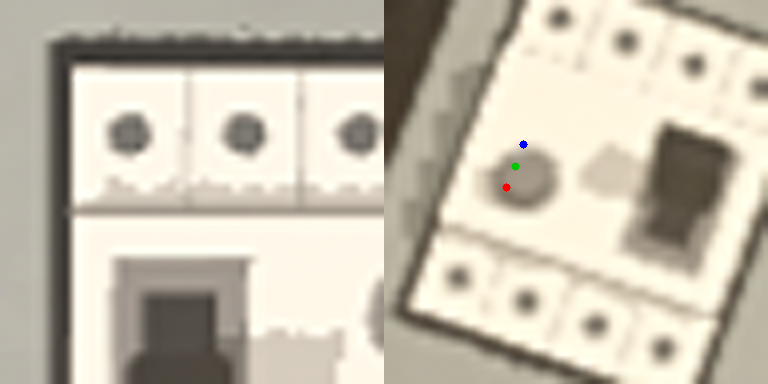

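Cross-checking the button against the breaker's seams puts it at about unit (4, 97), within the pad's reach either way. Moving above it now.

Emit:
step_arm(
  moves=[
    [0,[0.13,0.126,-0.2],0],
    [0,[0.264,0.252,-0.4],0],
    [0,[0.264,0.252,-0.65],0],
    [0,[0.264,0.252,-0.85],0],
    [0,[0.264,0.252,-0.9],0],
    [0,[0.264,0.252,-0.9],0],
    [0,[0.264,0.252,-0.9],0],
  ],
)

```text
t: 2.78
eef_pos: [0.5109, 0.111, 0.0881]
tool_rot: [179.9, 0.2, 166.2]
contact_force: [-0.3, -0.8, 0.2]
gripper_width: 0.005
grasp_force: 0.0
```

Run:
```python
from h import *
import pickle
c=optics.snapshot("top");d=optics.snapshot("wrist")
a=cv2.resize(c["img"][150:230,180:260],(384,384),interpolation=cv2.INTER_CUBIC)
b=cv2.resize(d["img"][160:260,225:325],(384,384),interpolation=cv2.INTER_CUBIC)
cv2.imwrite("pics/ab.png",np.hstack([a,b]));s=status.read_state();print(s["eef_pos"],s["contact_force"])
```

```text
[0.51079893 0.11072867 0.08781853] [ 0.44353421  0.96557279 -0.17741849]
```

View pics/ab.png

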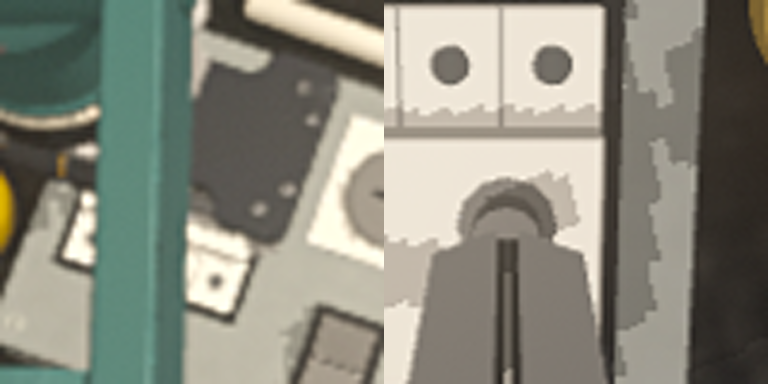

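The wrist tile shows the fingers centred sideways on the button at (507,225), about 3 mm too far forward. I'll correct that and press.

Emit:
step_arm(
  moves=[
    [0,[-0.015,0,0],0],
    [0,[-0.015,0,-0.02],0],
    [0,[-0.015,0,-0.04],0],
    [0,[-0.015,0,-0.055],0],
    [0,[-0.015,0,-0.065],0],
    [0,[-0.015,0,-0.075],0],
    [0,[-0.015,0,-0.075],0],
  ],
)

```text
t: 3.75
eef_pos: [0.5062, 0.1105, 0.0703]
tool_rot: [-180.0, -0.0, 166.2]
contact_force: [-1.1, -0.2, 2.6]
gripper_width: 0.007
grasp_force: 1.0
```

Emit:
step_arm(
  moves=[
    [0,[0,0,-0.008],0],
    [0,[0,0,-0.016],0],
    [0,[0,0,-0.016],0],
    [0,[0,0,-0.016],0],
  ],
)

```text
t: 4.25
eef_pos: [0.5065, 0.1105, 0.0695]
tool_rot: [180.0, 0.1, 166.2]
contact_force: [-4.1, -1.0, 11.5]
gripper_width: 0.005
grasp_force: 5.6
```

Run:
```python
from h import *
d=optics.snapshot("wrist")
b=cv2.resize(d["img"][160:260,205:325],(720,600),interpolation=cv2.INTER_CUBIC)
cv2.imwrite("pics/p.png",b);s=status.read_state();print(s["eef_pos"],s["contact_force"])
```

```text
[0.50649556 0.1105047  0.06948109] [-4.49021518 -0.9498323  11.05690643]
```

View pics/p.png

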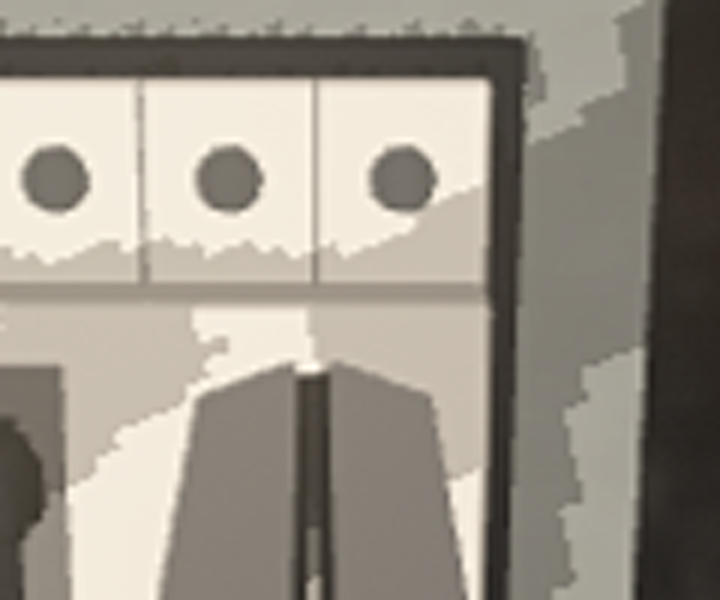

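The button has bottomed: z is 0.0695 and the force is 11 N. I'll retract to above the lever's start point and check the lever.

Emit:
step_arm(
  moves=[
    [0,[0,0,0.1],0],
    [0,[0,0,0.3],0],
    [0,[-0.19,-0.14,0.3],0],
    [0,[-0.25,-0.14,0.3],0],
    [0,[-0.25,-0.14,0.3],0],
  ],
)

```text
t: 4.92
eef_pos: [0.4562, 0.0828, 0.127]
tool_rot: [180.0, 0.0, 166.2]
contact_force: [-0.3, 0.9, -0.8]
gripper_width: 0.005
grasp_force: 0.0
```

Run:
```python
from h import *
import pickle
d=optics.snapshot("wrist");pickle.dump(d,open("w2.pkl","wb"))
cv2.imwrite("pics/q.png",cv2.resize(d["img"],(768,576)));s=status.read_state();print(s["eef_pos"],s["contact_force"])
q=np.radians(-13.88);R=np.array([[np.cos(q),-np.sin(q)],[np.sin(q),np.cos(q)]]);t=np.array([.4818,.019])
for n,x in dict(tipOFF=0,tipON=24).items(): print(n,np.array(proj(d,[*(R@np.array([x,58])/1e3+t),.085]))*1.5)
```

```text
[0.45662467 0.08291019 0.12693606] [ 0.58147047  0.34807723 -1.17398773]
tipOFF [387.45 387.  ]
tipON [387.45 425.25]
```

View pics/q.png

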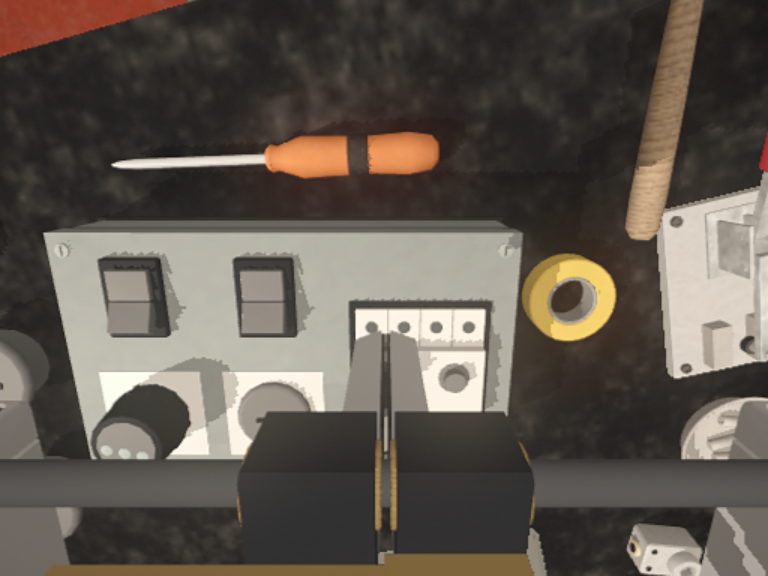

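The button is out again, the lever is hidden behind the fingers, and the fingers are lined up with it at column 387. I'll descend on the robot side of the lever and push forward along the unit's x.

Emit:
step_arm(
  moves=[
    [0,[0,0.01,-0.15],0],
    [0,[0,0.01,-0.25],0],
    [0,[0,0.01,-0.25],0],
    [0,[0.06,-0.005,-0.25],0],
    [0,[0.12,-0.02,-0.25],0],
    [0,[0.16,-0.03,-0.25],0],
    [0,[0.16,-0.03,-0.25],0],
  ],
)

```text
t: 5.85
eef_pos: [0.4894, 0.0762, 0.0776]
tool_rot: [180.0, 0.0, 166.1]
contact_force: [-1.0, 0.2, -0.5]
gripper_width: 0.004
grasp_force: 0.2
```

Emit:
step_arm(
  moves=[
    [0,[0.02,-0.005,0],0],
    [0,[0.04,-0.01,0],0],
    [0,[0.06,-0.015,0],0],
    [0,[0.065,-0.016,0],0],
    [0,[0.065,-0.016,0],0],
  ],
)

```text
t: 6.48
eef_pos: [0.5014, 0.0733, 0.0773]
tool_rot: [180.0, -0.0, 166.2]
contact_force: [0.3, 1.0, 0.3]
gripper_width: 0.003
grasp_force: 0.1
```

Emit:
step_arm(
  moves=[
    [0,[0.015,-0.004,0],0],
    [0,[0.02,-0.005,0],0],
    [0,[0.02,-0.005,0],0],
  ],
)

```text
t: 6.85
eef_pos: [0.5022, 0.0731, 0.077]
tool_rot: [-180.0, -0.4, 166.2]
contact_force: [-8.7, 2.6, 5.1]
gripper_width: 0.008
grasp_force: 4.6
```

Emit:
step_arm(
  moves=[
    [0,[-0.1,0.024,0],0],
    [0,[-0.2,0.048,0.1],0],
    [0,[-0.2,0.048,0.3],0],
    [0,[-0.35,-0.25,0.4],0],
    [0,[-0.35,-0.55,0.4],0],
    [0,[-0.35,-0.66,0.4],0],
    [0,[-0.35,-0.66,0.4],0],
  ],
)

```text
t: 7.72
eef_pos: [0.4355, -0.0612, 0.1575]
tool_rot: [-180.0, 0.1, 166.0]
contact_force: [0.0, 0.1, 0.3]
gripper_width: 0.006
grasp_force: 0.0
```

Run:
```python
from h import *
import pickle
d=optics.snapshot("wrist");c=optics.snapshot("top")
pickle.dump(d,open("w3.pkl","wb"))
cv2.imwrite("pics/r.png",np.vstack([cv2.resize(d["img"],(512,384)),cv2.resize(c["img"][140:260,170:340],(512,216+0))]) )
s=status.read_state();print(s["t"],s["eef_pos"],s["contact_force"])
q=np.radians(-13.88);R=np.array([[np.cos(q),-np.sin(q)],[np.sin(q),np.cos(q)]]);t=np.array([.4818,.019])
for n,x in dict(tipOFF=0,tipON=24).items(): print(n,proj(d,[*(R@np.array([x,58])/1e3+t),.085]))
print("rBfar",R@np.array([-29,-88])/1e3+t)
```

```text
7.825 [ 0.43550852 -0.05932351  0.15728744] [ 0.17032103 -0.45402683 -0.05214275]
tipOFF [417.9, 226.3]
tipON [414.1, 250.2]
rBfar [ 0.43253654 -0.05947364]
```

View pics/r.png

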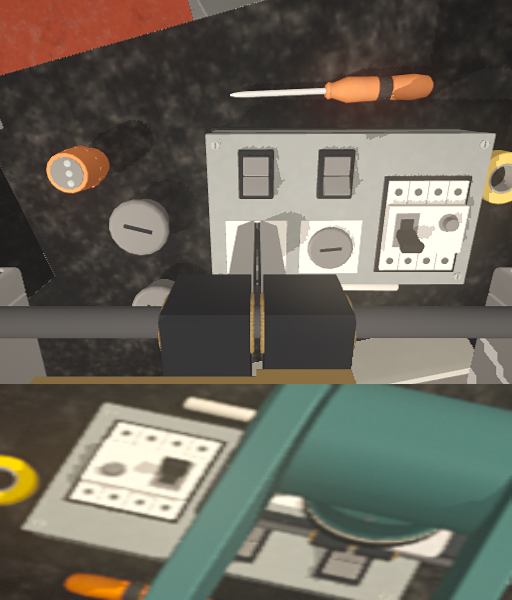

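The lever tip is at (411,248), which matches ON (414,250 predicted), and the button is out. The fingers are lined up with rocker b at column 257. Pressing its far half now.

Emit:
step_arm(
  moves=[
    [0,[-0.015,0,-0.2],0],
    [0,[-0.015,0,-0.38],0],
    [0,[-0.015,0,-0.42],0],
    [0,[-0.015,0,-0.44],0],
    [0,[-0.015,0,-0.46],0],
    [0,[-0.015,0,-0.475],0],
    [0,[-0.015,0,-0.475],0],
    [0,[-0.015,0,-0.475],0],
  ],
)

```text
t: 8.82
eef_pos: [0.4335, -0.0599, 0.0638]
tool_rot: [180.0, 0.2, 166.2]
contact_force: [-0.9, 0.5, 5.9]
gripper_width: 0.004
grasp_force: 2.9
```

Emit:
step_arm(
  moves=[
    [0,[0,0,-0.008],0],
    [0,[0,0,-0.012],0],
    [0,[0,0,-0.012],0],
  ],
)

```text
t: 9.2
eef_pos: [0.4337, -0.0599, 0.0636]
tool_rot: [180.0, 0.2, 166.2]
contact_force: [-5.4, 1.7, 16.9]
gripper_width: 0.007
grasp_force: 8.3
```

Emit:
step_arm(
  moves=[
    [0,[0,0,0.2],0],
    [0,[0,0,0.5],0],
    [0,[0,0,0.8],0],
    [0,[-0.4,0,0.9],0],
    [0,[-0.4,0,0.9],0],
    [0,[-0.4,0,0.9],0],
  ],
)

```text
t: 9.95
eef_pos: [0.3523, -0.0599, 0.2407]
tool_rot: [-180.0, 0.2, 166.1]
contact_force: [1.2, 0.6, -0.5]
gripper_width: 0.004
grasp_force: 0.0
```

Run:
```python
from h import *
d=optics.snapshot("wrist")
cv2.imwrite("pics/s.png",cv2.resize(d["img"][80:300,120:420],(780,572),interpolation=cv2.INTER_CUBIC))
s=status.read_state();print(s["t"],s["eef_pos"],s["contact_force"])
```

```text
10.0 [ 0.35263975 -0.05985497  0.23996738] [ 0.27446232  0.62344207 -0.44380115]
```

View pics/s.png

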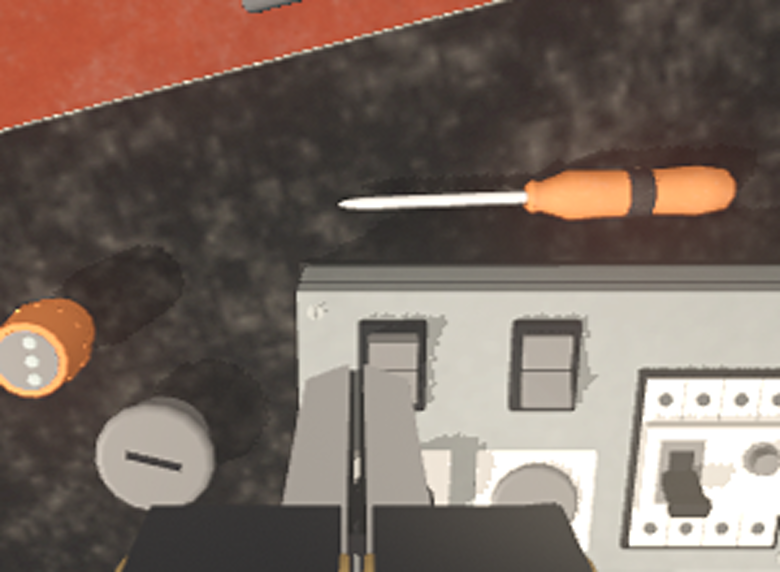

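Rocker b at (393,352) now has its near half raised and its far half down. Rocker a at (545,365) is unchanged. The lever at (685,490) is ON, the button is out and the arm is clear, so I'm handing in.

```bash
python3 -c "
from bench import close_job
print(close_job())"
```

```text
the job is handed in; nothing more can be done
None
```

I pressed the test button all the way, set the lever back to ON, switched on the tester's socket (b) and left socket a off. I handed the job in at about 10 s with the arm clear; no pass or fail result was returned, and the fingers hid the lever while it was tripped, so I never saw the trip itself.

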